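Draw the interlocked bolt of a specimen case

TASK

Unbolt the specimen case: press the long spring catch (the flat strip raised on two pins) down with one fingertip and, while it stays down, push the bolt by its upright knob with the other fingertip, away from the lid and all the way to its stop, so that the sprung lid comes ajar. Then let go, so that the catch springs up again behind the bolt. Nothing is to be pinched or picked up, and the things that stand about the case stay where they are.

Things in the scene. Friction and masses are not known exactly. Their poses are not given: they have to be found in the camera images.
- case: grey steel case screwed to the bench, 130 (x) x 317 (y) x 50 mm high; origin on the bench surface, z up. At y = -60 to +137 mm its top is a fixed deck that carries the catch, along x = -30 mm, and the bolt, along x = +30 mm, both parallel to y (centre lines 60 mm apart). At y = -60 to -180 mm it is closed by the lid. The bolt draws back towards +y
- strip (a point): centre of the top face of the catch: a flat steel strip 28 mm wide (case x), 110 mm long (case y -47 to +63 mm), its top 95 mm above the bench when up. It moves straight down only, may be pressed anywhere along its length, and a fingertip can slide along it while pressing. At case y -4 to +4 mm an arm of it, 5 mm lower, reaches from it to case x = +5 mm and moves with it. Axes as the case
- catch (a joint): how far the catch is pressed down, m: 0 up, 0.010 at its stop. Its spring takes about 3 N to start and 7 N at the stop and returns it when let go. Its tooth blocks the bolt until it is pressed more than 0.0055; with the bolt drawn more than 0.032 the tooth can rise again behind the bolt's ear
- knob (a point): centre of the top of the bolt's knob: an upright round steel post, 18 mm diameter, 50 mm tall, its top 116 mm above the bench (21 mm above the raised strip). It stands on the bolt's bar (top 66 mm above the bench; its two guides, at case y -46 and +78 mm, reach 71 mm). Locked, it is at case x +30, y +10 mm; drawn, at y +52 mm. Axes as the case
- bolt (a joint): how far the bolt is drawn, m: 0 to 0.002 at the start (locked), about 0.004 is its play against the tooth, 0.042 at its stop, fully drawn towards case +y. About 2 N to slide; it stays where it is left
- lid_edge (a point): middle of the lid's free edge (case x 0, y -61 mm, 50 mm above the bench when shut). The lid, 130 x 118 mm, is hinged along the case's -y end; a keeper on it, round the bolt's nose at case x +30, y -77 to -67 mm, reaches 72 mm above the bench
- lid (a joint): lid angle, rad: 0 shut, 0.22 ajar at its stop (free edge about 26 mm up). A spring opens it by itself once the bolt is drawn more than about 0.021
- bottle_amber_small: bystander: small brown glass reagent bottle with a white cap, 40 mm diameter, 75 mm high, standing about 105 mm to the case's -x side; origin under its centre
- petri_1: bystander: small shallow whitish petri dish, 58 mm diameter, 15 mm high, on the case's -x side; origin under its centre
- beaker: bystander: small empty glass beaker, 51 mm diameter, 64 mm high, on the case's +x side; origin under its centre
- tube_stand: bystander: blue foam tube stand, 60 x 110 x 35 mm, on the case's +x side; origin under its centre

How it is judged:
By the outcome, as a careful person would: the job done as asked, in the order asked, and still so for the second after the job is handed in, with the robot touching nothing.
It also fails if it takes over 35 s, if anything falls off the work surface, if the arm or the gripper's body presses on something with over 40 N, if the wrist force passes 120 N, or if a joint passes its speed limit or range.

ROBOT

A 6-joint arm with a two-finger parallel gripper is mounted at the origin on a cart in front of the work surface, level with it; the furniture and walls round the work are solid. World frame = base frame: x ahead of the robot, y to its left, z up, the work surface at z = 0. Lengths are in mm, angles in rad, forces in N, time in s.
With the tool pointing down it reaches from about 350 to 775 mm from the base axis. Payload 7.3 kg.
Tool frame: the origin (TCP) lies on the front face of the gripper's body, between the roots of the fingers; the fingertips stand 66 mm ahead of it and the grasp point (between the pads) lies 47 mm ahead of it (bot.tip_extent is the distance from the TCP to the fingertips, in mm); z points along the fingers, y is the line along which they close (so a half turn about z gives the same grasp; the last joint's range is limited). The gripper opens to 92 mm and grips with 3 to 60 N. Pads are 19 mm wide; open, the fingers measure 130 mm over their backs; the gripper's body (75 mm by 190 mm) begins 47 mm behind the grasp point.
Start: joints at [-1.255, 0.342, 1.524, -0, 1.275, -0.146], TCP at [233.941, -470.011, 292.241] pointing down, gripper open.
Joint ranges: [-2.53, 2.53], [-0.77, 2.02], [0.04, 2.7], [-1, 4.14], [0.28, 2.66], [-3.11, 3.11]. Speed limits (rad/s): [2.57, 2.57, 3.14, 3.14, 3.14, 3.14].

INTERFACE

Orientations are given as [roll, pitch, yaw] about the fixed x, y, z axes, in that order (R = Rz(yaw) Ry(pitch) Rx(roll)).
In Python, from plant import readout, viewer, order, bot gives the robot as it stands.
- The arm moves only by the shell command python3 -m creep 'ROWS'. ROWS is text: rows parted by semicolons, each of 7 numbers parted by spaces: the shift along the world's x, y, z in m, then the turn, a rotation vector about the world's x, y, z in rad, then the opening in per cent of the stroke, from 0 (shut) to 100 (fully open). A call has 1 to 8 rows; each row shifts and turns the commanded pose from where the row before left it; what a row does not reach is not made up. A row lasts 1/12 s, in which the tool goes at most 41.7 mm and 7.16 degrees, less where a joint would pass 70% of its speed; a pose out of reach is approached as far as the arm can. A call is refused whole if a number of a shift passes 0.0417 or a number of a turn 0.125, either way. A call with a gripper value outside its range is refused whole. The fingers move at their own pace and stop on an object; the grip force is fixed at half the most. Time passes only in rows, so rows that do not move let the fingers close. It gives the time, the measured TCP pose, the force, the opening and the grip force at its end, in the units of the state.
- readout.get_obs(): the state, without advancing time (a new reading comes with each control period).
- viewer.capture(name): name is "scene" or "top"; returns the picture (480x640x3 uint8, red, green, blue); there is no depth.
- viewer.camera_info(name): a dict with "fx", "fy", "cx", "cy" (pixels), "D" ([k1, k2, p1, p2, k3] as OpenCV has them; the pictures are not rectified), "origin" and "rotation" of the camera in the world. Camera axes: x right, y up, looking along -z (the intrinsics and any distortion apply to the point x, -y, -z); pixel columns grow to the right and rows downward; lengths in mm; the calibration is good to about 2 mm. A picture is of the moment at which its call begins. camera_info takes no time and is no camera call.
- order.close_job(): hands the job in; it is judged then, once.
The state is a dict: "time": time; "joint_positions": joint angles; "dq": joint speeds; "tau": joint torques, N m; "tool_pos": TCP position; "tcp_rot": TCP orientation; "contact_force": force on the tool from outside, world axes, zero at the start; "moment": the same for the moment, N m; "grip_width": finger opening in mm; "finger_force": force on a finger pad.
Only numpy, scipy, OpenCV 4.12 (cv2) and the standard library are available. Lean on these libraries where they do the work, as an engineer would, in place of code of your own. Each camera call takes 0.05 s, during which the arm holds its last target. There are 200 camera calls.

## Working session

There is one attempt and no reset: what is moved stays moved. The work goes in short steps, Python scripts to look and compute and a shell command to move; the robot and the scene stay as the last step left them, time stands still between calls to the robot, and variables do not carry over. Pictures are saved under pics/ and viewed, at most 10 in all, crops included, and the job is handed in when it is done.

```bash
mkdir -p pics
python3 - <<'E'
from plant import readout, viewer
import cv2
for n in("scene","top"):
    cv2.imwrite(f"pics/{n}0.png",viewer.capture(n)[:,:,::-1]); print(n,viewer.camera_info(n))
print(readout.get_obs())
E
```

```text
scene {'fx': 476.7655924891147, 'fy': 476.7655924891147, 'cx': 323.24936973030276, 'cy': 240.48878026860885, 'D': array([-0.05543883,  0.        ,  0.        ,  0.        ,  0.        ]), 'origin': array([ -3.62920701, 481.83896521, 825.33241688]), 'rotation': array([ 0.75477671,  0.01249469, -2.29844502])}
top {'fx': 519.163042574186, 'fy': 519.163042574186, 'cx': 320.3138759713613, 'cy': 242.90454269772175, 'D': array([-0.04597723,  0.        ,  0.        ,  0.        ,  0.        ]), 'origin': array([441.7996745 ,  57.40369844, 989.09619691]), 'rotation': array([ 0.07454479, -0.0314398 , -1.57290891])}
{'time': 0.1, 'joint_positions': array([-1.25496289e+00,  3.42658733e-01,  1.52490196e+00, -2.95816772e-05,
        1.27541369e+00, -1.46006988e-01]), 'dq': array([-8.17395235e-05, -1.86504150e-03, -7.45088471e-04, -6.47237805e-04,
        8.74181847e-05, -6.38920386e-04]), 'tau': array([ 2.45959767e-03, -4.32002628e+01, -2.44694245e+01,  7.19925016e-02,
        5.26732416e-02, -4.73030127e-05]), 'tool_pos': array([ 233.86352523, -469.73325494,  291.61826897]), 'tcp_rot': array([-3.14022151e+00, -1.73039037e-04,  4.61848934e-01]), 'contact_force': array([ 0.07249434,  0.2498966 , -0.2330341 ]), 'moment': array([ 0.00474866, -0.04590061, -0.0187612 ]), 'finger_force': 0.0, 'grip_width': 91.59656375460612}
```

View pics/scene0.png

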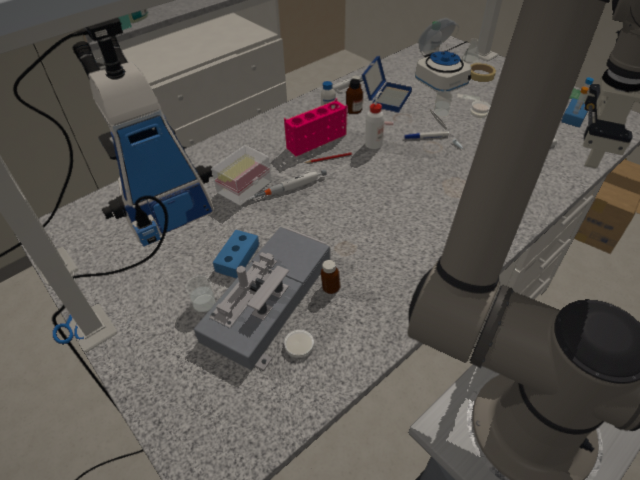

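View pics/top0.png

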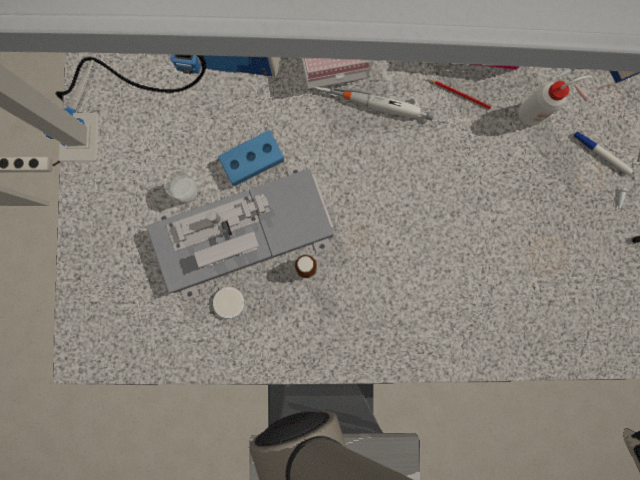

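The scene view shows the case at about (265,295). In the top view its corners are near (150,222), (312,170), (333,236) and (168,291). The strip is at about (227,250), with the lid on the right, so case +y points left in the image (world +y). I'll take an enlarged crop of each view.

Run:
```python
import cv2,numpy as np
a=cv2.imread("pics/top0.png")[160:300,140:340]; b=cv2.imread("pics/scene0.png")[215:375,185:345]
a=cv2.resize(a,None,fx=4,fy=4,interpolation=cv2.INTER_CUBIC);b=cv2.resize(b,(600,600),interpolation=cv2.INTER_CUBIC)
cv2.imwrite("pics/topc.png",a);cv2.imwrite("pics/scenec.png",b)
```

```text
(no output)
```

View pics/topc.png

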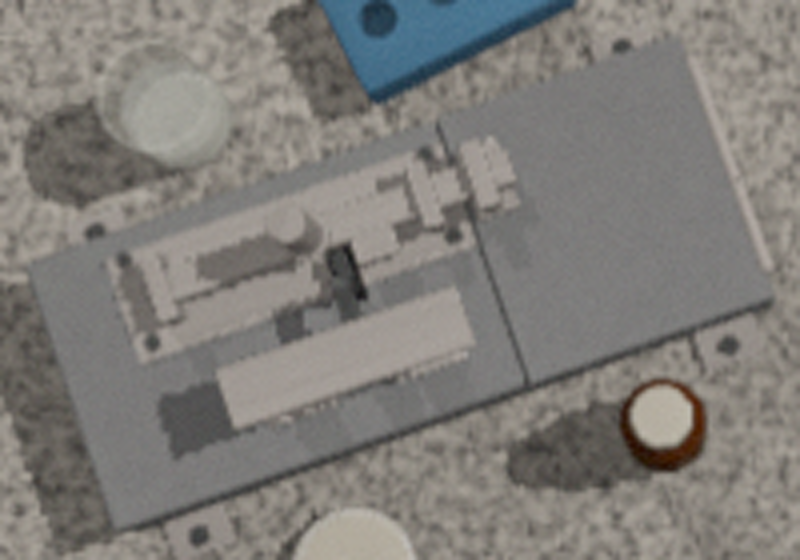

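View pics/scenec.png

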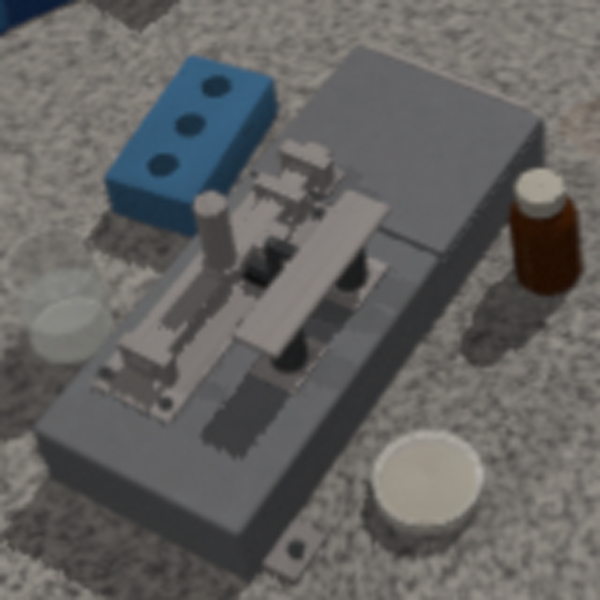

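Top crop: the case top corners are at (32,265), (115,530), (772,298) and (683,42), and the strip corners at (218,372), (458,290), (475,348) and (235,430). The knob top is at about (290,222). Scene crop: the knob top is at (211,203) and the strip corners at (360,193), (388,207), (272,352) and (238,335).

```bash
cat > h.py <<'E'
import cv2,numpy as np
from scipy.spatial.transform import Rotation as R
from plant import viewer
CI={n:viewer.camera_info(n) for n in("scene","top")}
def Rm(c): return R.from_euler('xyz',c['rotation']).as_matrix()
def ray(n,uv):
    c=CI[n];K=np.array([[c['fx'],0,c['cx']],[0,c['fy'],c['cy']],[0,0,1]])
    p=cv2.undistortPoints(np.array([[uv]],float),K,c['D'])[0,0]
    return c['origin'],Rm(c)@np.array([p[0],-p[1],-1])
def plane(n,uv,z):
    o,d=ray(n,uv); return o+d*(z-o[2])/d[2]
def two(u1,u2):
    (o1,d1),(o2,d2)=ray("top",u1),ray("scene",u2)
    s=np.linalg.lstsq(np.c_[d1,-d2],o2-o1,rcond=None)[0]
    a,b=o1+d1*s[0],o2+d2*s[1]; return (a+b)/2,np.linalg.norm(a-b)
E
python3 - <<'E'
from h import *
np.set_printoptions(precision=1,suppress=True)
T=lambda p:(140+(p[0]+.5)/4-.5,160+(p[1]+.5)/4-.5)
S=lambda p:(185+(p[0]+.5)/3.75-.5,215+(p[1]+.5)/3.75-.5)
c=[plane("top",T(p),50) for p in[(32,265),(115,530),(772,298),(683,42)]]
s=[plane("top",T(p),95) for p in[(218,372),(458,290),(475,348),(235,430)]]
s2=[plane("scene",S(p),95) for p in[(360,193),(388,207),(272,352),(238,335)]]
print("case",*c,np.mean(c,0));print("strip",*s,np.mean(s,0));print("scene strip",*s2,np.mean(s2,0))
print([np.linalg.norm(c[i]-c[i-1]) for i in range(4)],[np.linalg.norm(s[i]-s[i-1]) for i in range(4)])
for q in(c,s):
    for i,j in((0,3),(1,2)) if q is c else((0,1),(3,2)):
        v=q[i]-q[j]; print("yaw of case y",np.degrees(np.arctan2(-v[0],v[1])))
g=plane("top",T((440,122)),50)-plane("top",T((527,383)),50);print("gap line yaw",np.degrees(np.arctan2(g[1],g[0])))
print("knob",plane("top",T((290,222)),116),plane("scene",S((211,203)),116),two(T((290,222)),S((211,203))))
print("stripctr",two(T((346,360)),S((314,272))))
for n,p,z in(("amber cap",(661,416),75),("petri",(355,560),15),("beaker bottom",(175,115),10)):print(n,plane("top",T(p),z))
E
```

```text
case [542.7 340.3  50. ] [423.3 300.5  50. ] [527.9   5.3  50. ] [645.8  45.7  50. ] [534.9 173.   50. ]
strip [491.8 246.   95. ] [527.2 143.3  95. ] [502.1 135.8  95. ] [466.9 238.3  95. ] [497.  190.9  95. ]
scene strip [520.4 141.8  95. ] [502.7 136.8  95. ] [468.5 238.3  95. ] [488.3 244.8  95. ] [495.  190.4  95. ]
[np.float64(312.1391880345508), np.float64(125.86475965645458), np.float64(313.2267060081845), np.float64(124.60141635400643)] [np.float64(26.033056677050812), np.float64(108.5577789600067), np.float64(26.161000975961933), np.float64(108.34699222611877)]
yaw of case y 19.27896757926611
yaw of case y 19.50796394637894
yaw of case y 19.035136592411583
yaw of case y 18.971667148716094
gap line yaw 18.66209067817561
knob [553.9 212.3 116. ] [552.  213.1 116. ] (array([554. , 212.5, 113.7]), np.float64(0.5386991613672933))
stripctr (array([496.9, 191.4,  91.8]), np.float64(0.6955820036769148))
amber cap [473.5  55.8  75. ]
petri [408.7 198.   15. ]
beaker bottom [618.6 286.3  10. ]
```

The strip, knob and case corners agree on a case origin of about (527.8, 193.2) and a yaw of 19.1°. Plan:
- **Gripper:** tool yaw 109.1°, opening about 41 mm, so the fingers are 60 mm apart.
- **TCP:** start over case (0,-18), about (533.7, 176.2).

```bash
R="0.015 0.0323 -0.003 0 0 0.0721 45"
python3 -m creep '0.015 0.0323 -0.003 0 0 0.0721 45;0.015 0.0323 -0.003 0 0 0.0721 45;0.015 0.0323 -0.003 0 0 0.0721 45;0.015 0.0323 -0.003 0 0 0.0721 45;0.015 0.0323 -0.003 0 0 0.0721 45;0.015 0.0323 -0.003 0 0 0.0721 45;0.015 0.0323 -0.003 0 0 0.0721 45;0.015 0.0323 -0.003 0 0 0.0721 45'
python3 -m creep '0.015 0.0323 -0.003 0 0 0.0721 45;0.015 0.0323 -0.003 0 0 0.0721 45;0.015 0.0323 -0.003 0 0 0.0721 45;0.015 0.0323 -0.003 0 0 0.0721 45;0.015 0.0323 -0.003 0 0 0.0721 45;0.015 0.0323 -0.003 0 0 0.0721 45;0.015 0.0323 -0.003 0 0 0.0721 45;0.015 0.0323 -0.003 0 0 0.0721 45'
python3 -m creep '0.015 0.0323 -0.003 0 0 0.0721 45;0.015 0.0323 -0.003 0 0 0.0721 45;0.015 0.0323 -0.003 0 0 0.0721 45;0.015 0.0323 -0.003 0 0 0.0721 45;0 0 0 0 0 0 45;0 0 0 0 0 0 45'
```

```text
time: 0.77
tool_pos: [354.1, -209.9, 268.0]
tcp_rot: [-3.141, -0.0, 1.042]
contact_force: [0.8, -0.8, -0.6]
grip_width: 43.5
finger_force: 0.0
time: 1.43
tool_pos: [474.2, 48.7, 243.9]
tcp_rot: [-3.141, 0.0, 1.619]
contact_force: [0.4, -0.8, 0.4]
grip_width: 41.3
finger_force: 0.0
time: 1.93
tool_pos: [533.8, 177.5, 231.1]
tcp_rot: [-3.14, -0.0, 1.907]
contact_force: [-0.1, -0.7, -0.9]
grip_width: 41.3
finger_force: 0.0
```

```bash
python3 -m creep '0 -0.0013 -0.025 0 0 -0.002 45;0 0 -0.025 0 0 0 45;0 0 -0.010 0 0 0 45;0 0 0 0 0 0 45'
python3 - <<'E'
from plant import viewer
import cv2,numpy as np
a=cv2.imread;t=viewer.capture("top")[160:300,140:340,::-1];s=viewer.capture("scene")[200:360,185:345,::-1]
t=cv2.resize(t,(571,400),interpolation=2);s=cv2.resize(s,(400,400),interpolation=2)
cv2.imwrite("pics/n1.png",cv2.resize(np.hstack([t,s]),(800,330)))
cv2.imwrite("pics/n2.png",cv2.resize(s,(600,600)))
E
```

```text
time: 2.27
tool_pos: [532.3, 173.5, 169.9]
tcp_rot: [-3.136, -0.001, 1.9]
contact_force: [-0.3, 0.5, -0.0]
grip_width: 40.9
finger_force: 0.0
```

View pics/n1.png

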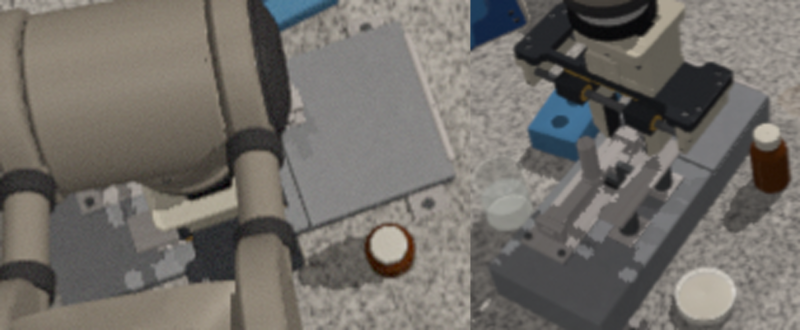

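View pics/n2.png

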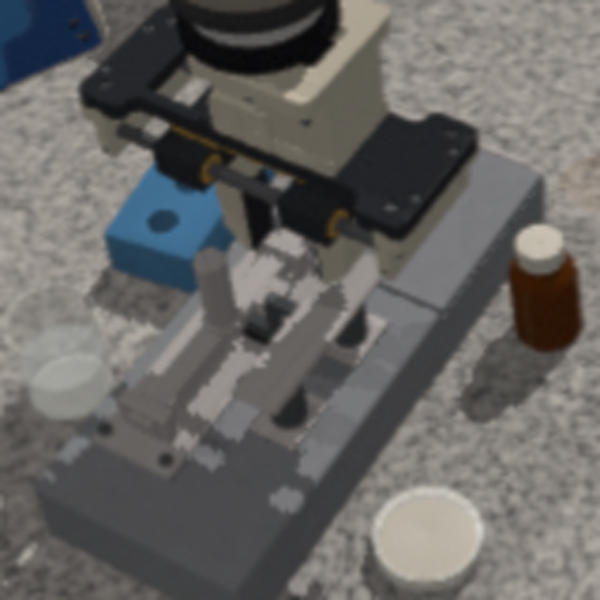

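The knob finger, at about (245,215), stands behind the knob (210,270) on the lid side. The other finger, at about (345,265), is over the strip, and nothing else is in the way. I'll shift about 2 mm in x and press down, watching the force.

```bash
python3 -m creep '0.002 0.001 -0.004 0 0 0.004 45;0 0 -0.004 0 0 0 45;0 0 0 0 0 0 45'; python3 -m creep '0 0 -0.003 0 0 0 45;0 0 -0.002 0 0 0 45;0 0 0 0 0 0 45';python3 -m creep '0 0 -0.002 0 0 0 45;0 0 0 0 0 0 45'
```

```text
time: 2.62
tool_pos: [536.1, 175.6, 164.4]
tcp_rot: [3.141, 0.0, 1.906]
contact_force: [0.9, 0.9, 0.0]
grip_width: 41.0
finger_force: 0.0
time: 2.87
tool_pos: [536.2, 175.7, 159.4]
tcp_rot: [3.141, 0.0, 1.906]
contact_force: [-0.2, -0.1, 2.8]
grip_width: 41.6
finger_force: 1.4
time: 3.03
tool_pos: [536.2, 175.8, 157.4]
tcp_rot: [3.141, 0.0, 1.906]
contact_force: [0.9, -0.3, 2.9]
grip_width: 41.6
finger_force: 1.8
```

```bash
python3 -m creep '-0.0015 -0.0005 -0.002 0 0 0 45;0 0 -0.002 0 0 0 45;0 0 0 0 0 0 45'; python3 -m creep '0 0 -0.0015 0 0 0 45;0 0 0 0 0 0 45'
```

```text
time: 3.28
tool_pos: [535.1, 175.3, 153.4]
tcp_rot: [3.139, 0.0, 1.906]
contact_force: [2.9, 0.9, 5.3]
grip_width: 41.4
finger_force: 2.4
time: 3.45
tool_pos: [535.1, 175.3, 152.0]
tcp_rot: [3.14, 0.0, 1.906]
contact_force: [3.5, 1.5, 6.0]
grip_width: 41.1
finger_force: 2.7
```

```bash
python3 -m creep '0 0 -0.001 0 0 0 45;-0.0016 0.0047 0 0 0 0 45;-0.0016 0.0047 0 0 0 0 45;0 0 0 0 0 0 45'; python3 -m creep '-0.0013 0.0038 0 0 0 0 45;-0.0013 0.0038 0 0 0 0 45;0 0 0 0 0 0 45'
```

```text
time: 3.78
tool_pos: [531.1, 184.5, 150.9]
tcp_rot: [-3.141, 0.001, 1.906]
contact_force: [2.0, -1.1, 6.0]
grip_width: 41.2
finger_force: 2.9
time: 4.03
tool_pos: [528.6, 191.5, 150.9]
tcp_rot: [-3.141, 0.002, 1.906]
contact_force: [1.5, -3.3, 5.4]
grip_width: 41.2
finger_force: 3.4
```

```bash
python3 -m creep '-0.0016 0.0047 0 0 0 0 45;-0.0016 0.0047 0 0 0 0 45;-0.0016 0.0047 0 0 0 0 45;-0.0016 0.0047 0 0 0 0 45;0 0 0 0 0 0 45'; python3 -m creep '-0.0016 0.0047 0 0 0 0 45;-0.0016 0.0047 0 0 0 0 45;0 0 0 0 0 0 45'
```

```text
time: 4.45
tool_pos: [521.9, 210.5, 150.9]
tcp_rot: [-3.14, 0.002, 1.906]
contact_force: [0.0, -1.8, 5.7]
grip_width: 41.2
finger_force: 3.1
time: 4.7
tool_pos: [518.7, 219.8, 150.9]
tcp_rot: [-3.14, 0.002, 1.906]
contact_force: [0.6, -2.7, 5.4]
grip_width: 41.2
finger_force: 3.1
```

```bash
python3 -m creep '-0.0012 0.0035 0 0 0 0 45;0 0 0 0 0 0 45'; python3 -m creep '-0.0005 0.0014 0 0 0 0 45;0 0 0 0 0 0 45';python3 -m creep '-0.0004 0.001 0 0 0 0 45;0 0 0 0 0 0 45'
```

```text
time: 4.87
tool_pos: [517.6, 223.1, 150.9]
tcp_rot: [-3.14, 0.002, 1.906]
contact_force: [0.4, -4.7, 5.6]
grip_width: 41.4
finger_force: 3.3
time: 5.03
tool_pos: [517.2, 224.3, 150.9]
tcp_rot: [-3.14, 0.002, 1.906]
contact_force: [0.9, -4.7, 6.7]
grip_width: 41.4
finger_force: 3.6
time: 5.2
tool_pos: [516.9, 225.0, 150.8]
tcp_rot: [-3.14, 0.002, 1.906]
contact_force: [1.3, -6.1, 6.4]
grip_width: 41.6
finger_force: 4.7
```

```bash
python3 -m creep '-0.0003 0.001 0 0 0 0 45;0 0 0 0 0 0 45'; python3 -m creep '-0.0003 0.001 0 0 0 0 45;0 0 0 0 0 0 45'
```

```text
time: 5.37
tool_pos: [516.8, 225.2, 150.9]
tcp_rot: [-3.14, 0.003, 1.906]
contact_force: [2.3, -10.1, 6.5]
grip_width: 41.5
finger_force: 6.6
time: 5.53
tool_pos: [516.8, 225.4, 150.9]
tcp_rot: [-3.14, 0.005, 1.906]
contact_force: [2.7, -13.7, 6.5]
grip_width: 41.2
finger_force: 8.5
```

The bolt is at its stop: the force rises with almost no motion. I'll back off the knob slightly, lift straight up, move clear and look.

```bash
python3 -m creep '0.0013 -0.0038 0 0 0 0 45;0.0003 -0.001 0.003 0 0 0 45;0 0 0.006 0 0 0 45;0 0 0.006 0 0 0 45;0 0 0.02 0 0 0 45;0 0 0.04 0 0 0 45;0 0 0.04 0 0 0 45'
python3 -m creep '-0.01 -0.035 0.02 0 0 0 45;-0.01 -0.04 0 0 0 0 45;-0.01 -0.04 0 0 0 0 45;-0.01 -0.04 0 0 0 0 45;-0.01 -0.04 0 0 0 0 45;-0.01 -0.04 0 0 0 0 45;-0.01 -0.04 0 0 0 0 45;0 0 0 0 0 0 45'
python3 - <<'E'
from plant import viewer
import cv2,numpy as np
t=viewer.capture("top")[150:310,140:340,::-1];s=viewer.capture("scene")[205:365,185:345,::-1]
cv2.imwrite("pics/e1.png",np.hstack([cv2.resize(t,(440,352),interpolation=2),cv2.resize(s,(352,352),interpolation=2)]))
cv2.imwrite("pics/e2.png",cv2.resize(s,(600,600),interpolation=2))
E
```

```text
time: 6.12
tool_pos: [516.6, 223.2, 265.6]
tcp_rot: [-3.136, 0.0, 1.906]
contact_force: [0.2, 0.8, 0.5]
grip_width: 40.9
finger_force: 0.0
time: 6.78
tool_pos: [446.0, -57.1, 285.7]
tcp_rot: [-3.139, 0.002, 1.9]
contact_force: [0.5, 0.4, 0.6]
grip_width: 41.1
finger_force: 0.0
```

View pics/e1.png

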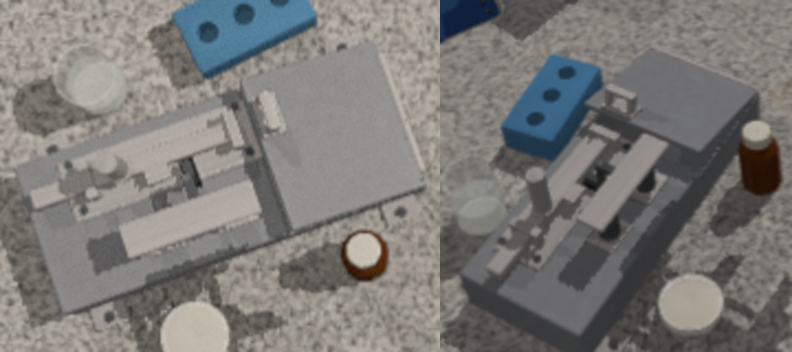

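View pics/e2.png

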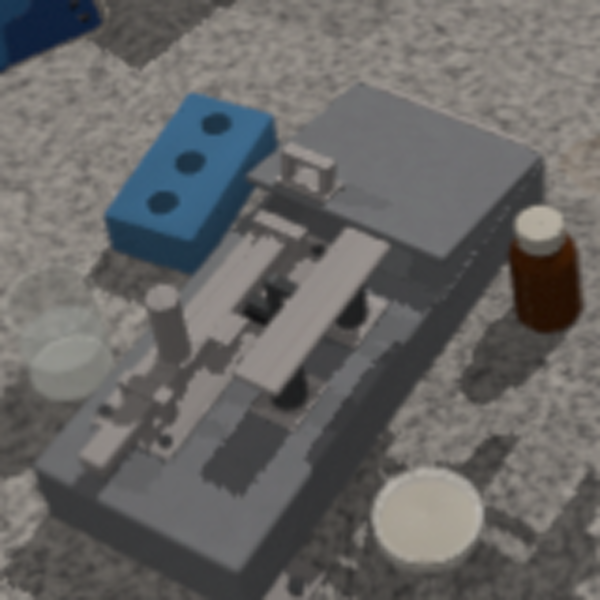

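The lid is ajar, with its edge at about (440,255). The strip is up at its original pixels, with its corner at (238,372), which matches the earlier position allowing for the crop offset. The knob has been drawn to (163,300), and the bystanders haven't moved. I'll check the knob position, then hand in.

Run:
```python
from h import *
from plant import order
p=plane("scene",(185+163.5/3.75-.5,205+300.5/3.75-.5),116)
a=np.radians(19.1);d=p[:2]-[527.8,193.2]
x,y=d@[np.cos(a),np.sin(a)],d@[-np.sin(a),np.cos(a)];print(p,x,y)
if abs(y-52)<4: print(order.close_job())
```

```text
[536.16589213 253.71477157 116.        ] 27.706857081265408 54.44589792000454
the job is handed in; nothing more can be done
None
```

The job is handed in: the bolt is drawn to its stop, the lid is ajar, the catch is up again behind the bolt, and the things standing about the case look unmoved in the last pictures.

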